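Load the sample containers into their counting cups

TASK

Get the next batch ready for counting: put the four sample containers into the four grey cups on the desk, the vial in the smallest round cup, the slim round bottle in the middle-sized round cup, the jar in the largest round cup and the square bottle in the square cup. Each must end standing upright on the floor of its cup; never tip one over, and set them down rather than dropping them. Leave the glue stick and the binder clip that stand among them where they are.

Things in the scene. Friction and masses are not known exactly. Their poses are not given: they have to be found in the camera images.
- jar_center (a point): Sample jar: squat round jar with a wide, ribbed white screw cap; 55 mm tall, body 48 mm in diameter up to 42 mm, above that the cap, 52 mm in diameter, to the top. About 75 g. Stands upright on the desk among the other things at the start. This point: its centre, half-way up (27.5 mm above its underside); z up.
- vial_center (a point): Sample vial: the smallest container, a round amber glass vial with a white cap and a paper band; 56 mm tall, 24 mm in diameter (cap 23 mm, from 42 mm up). About 30 g. Stands upright on the desk among the other things at the start. This point: its centre, half-way up (28 mm above its underside); z up.
- bottle_center (a point): Round sample bottle: slim white plastic bottle, the tallest container; 92 mm tall, body 38 mm in diameter up to 66 mm, then a shoulder and a grey cap 27 mm in diameter from 74 mm to the top. About 90 g. Stands upright on the desk among the other things at the start. This point: its centre, half-way up (46 mm above its underside); z up.
- square_bottle_center (a point): Square sample bottle: white plastic bottle with a body 40 x 40 mm in plan and 54 mm high (sides along its x and y axes), then a short neck and a round black cap 29 mm in diameter from 59 mm to the top; 74 mm tall. About 90 g. Stands upright on the desk among the other things at the start. This point: its centre, half-way up (37 mm above its underside); z up.
- small_cup_floor (a point): Fixed low open round cup of grey plastic with a dark floor, the smallest of the three round ones: 40 mm inside diameter, 54 mm over its foot flange. Its floor is 3 mm above the desk and its wall stands up to 13 mm above the desk. This point: centre of the floor (top face), z up.
- middle_cup_floor (a point): Fixed low open round cup of grey plastic with a dark floor, the middle-sized of the three round ones: 54 mm inside diameter, 68 mm over its foot flange. Its floor is 3 mm above the desk and its wall stands up to 13 mm above the desk. This point: centre of the floor (top face), z up.
- large_cup_floor (a point): Fixed low open round cup of grey plastic with a dark floor, the largest of the three round ones: 68 mm inside diameter, 82 mm over its foot flange. Its floor is 3 mm above the desk and its wall stands up to 13 mm above the desk. This point: centre of the floor (top face), z up.
- square_cup_floor (a point): Fixed low open square cup of grey plastic with a dark floor: 58 x 58 mm inside, 72 x 72 mm over its foot flange, sides along its x and y axes. Its floor is 3 mm above the desk and its wall stands up to 13 mm above the desk. This point: centre of the floor (top face), z up.
- glue_stick_center (a point): Bystander: round glue stick standing upright, yellow with a red cap, 26 mm in diameter, 87 mm tall. Stays where it is. This point: its centre, 43.5 mm above its underside.
- binder_clip_center (a point): Bystander: black binder clip with two wire arms, about 34 x 32 mm in plan, 41 mm tall with the wires. Stays where it is. This point: on its middle axis, 8.5 mm above its underside.

How it is judged:
At the end, for the whole second after the job is handed in: Each container stands upright (within 0.12 rad) on the floor of its own cup (centre within 14 mm of the cup's centre sideways, 5 mm in height), at rest and released; glue stick and binder clip are within 30 mm of where they stood (horizontal distance between jar_center and large_cup_floor below 0.014 m and z of jar_center in the frame of large_cup_floor between 0.0225 and 0.0325 m and angle between each of jar_center, vial_center, bottle_center, square_bottle_center's own z axis and vertical below 0.12 rad and linear speed of each of jar, vial, bottle, square_bottle below 0.02 m/s and horizontal distance between vial_center and small_cup_floor below 0.014 m and z of vial_center in the frame of small_cup_floor between 0.023 and 0.033 m and horizontal distance between bottle_center and middle_cup_floor below 0.014 m and z of bottle_center in the frame of middle_cup_floor between 0.041 and 0.051 m and horizontal distance between square_bottle_center and square_cup_floor below 0.014 m and z of square_bottle_center in the frame of square_cup_floor between 0.032 and 0.042 m and distance of each of glue_stick_center, binder_clip_center from where it was at the start of the episode below 0.03 m); the robot touches nothing.
It fails at once if a container is dropped or knocked away: moves faster than 0.6 m/s while no finger touches it (a fall of about 18 mm) ((linear speed of jar above 0.6 m/s and contact force between jar and the fingers below 0.05 N) or (linear speed of vial above 0.6 m/s and contact force between vial and the fingers below 0.05 N) or (linear speed of bottle above 0.6 m/s and contact force between bottle and the fingers below 0.05 N) or (linear speed of square_bottle above 0.6 m/s and contact force between square_bottle and the fingers below 0.05 N)).
It fails at once if a container is tipped over (more than 0.7 rad from upright) (angle between any of jar_center, vial_center, bottle_center, square_bottle_center's own z axis and vertical above 0.7 rad).
It fails at once if the glue stick or the binder clip is moved more than 30 mm (distance of any of glue_stick_center, binder_clip_center from where it was at the start of the episode above 0.03 m).
It also fails if it takes over 102 s, if anything falls off the work surface, if the arm or the gripper's body presses on something with over 40 N, if the wrist force passes 120 N, or if a joint passes its speed limit or range.

ROBOT

A 6-joint arm with a two-finger parallel gripper is mounted at the origin on a cart in front of the work surface, level with it; the furniture and walls round the work are solid. World frame = base frame: x ahead of the robot, y to its left, z up, the work surface at z = 0. Lengths are in m, angles in rad, forces in N, time in s.
With the tool pointing down it reaches from about 0.225 to 0.725 m from the base axis. Payload 3.1 kg.
Tool frame: the origin (TCP) lies at the centre of the arm's flange, where the gripper is bolted on; the fingertips stand 173 mm ahead of it and the grasp point (between the pads) lies 155 mm ahead of it; z points along the fingers, y is the line along which they close (so a half turn about z gives the same grasp; the last joint's range is limited). The gripper opens to 85 mm and grips with 20 to 120 N. Pads are 22 mm wide; open, the fingers measure 114 mm over their backs; the gripper's body (76 mm by 85 mm) begins 54 mm behind the grasp point. The pads swing forward as they close: fully open they stand 13 mm farther back than shut.
Start: joints at [1.102, 0.048, 0.099, 1.622, 0, 1.443], TCP at [0.175, 0.495, 0.405] pointing down, gripper open.
Joint ranges: [-2.91, 2.91], [-0.99, 1.94], [-1.21, 1.42], [-2.12, 2.29], [-1.49, 1.47], [-3.14, 3.14]. Speed limits (rad/s): [2.79, 2.79, 3.14, 3.14, 3.14, 3.14].

INTERFACE

Orientations are given as a unit quaternion [x, y, z, w].
In Python, from workcell import state, optics, ticket gives the robot as it stands.
- The arm moves only by the shell command python3 -m inch 'ROWS' [FORCE]. ROWS is JSON, one flat list of numbers, 7 for each row, row after row: the shift along the tool's x, y, z in cm, then the turn, a rotation vector about the tool's x, y, z in rad, then the closure in counts, from 0 (fully open) to 255 (shut). A call has 1 to 10 rows; each row is the pose to reach, as a shift and turn from the pose commanded when the call began, along the tool's axes at that moment; what a row does not reach only later rows make up. A row lasts 1/10 s, in which the tool goes at most 50 mm and 8.59 degrees, less where a joint would pass 70% of its speed; a pose out of reach is approached as far as the arm can. A call with a gripper value outside its range is refused whole. The fingers move at their own pace and stop on an object; FORCE is the grip in N (left out, the last holds). Time passes only in rows, so rows that repeat a pose let the fingers close. It gives the time, the measured TCP pose, the force, the opening and the grip force at its end, in the units of the state.
- state(): the state, without advancing time (a new reading comes with each control period).
- optics.camera(name): name is "scene" or "top" or "wrist"; returns (picture, depth): 420x560x3 uint8, red, green, blue; 420x560 float32, m along the optical axis (not along the pixel's ray), 0 where there is no reading.
- optics.camera_params(name): a dict with "mtx" (3x3 intrinsics, pixels), "eye" and "attitude" of the camera in the world. Camera axes: x right, y down, z forward; pixel columns grow to the right and rows downward; lengths in m; the calibration is good to about 2 mm. A picture is of the moment at which its call begins: read the wrist's pose just before it. camera_params takes no time and is no camera call; for the wrist camera it gives the pose at the moment of the call.
- ticket.close_job(): hands the job in; it is judged then, once.
The state is a dict: "time": time; "joint_positions": joint angles; "joint_velocities": joint speeds; "joint_efforts": joint torques, N m; "ee_pos": TCP position; "tool_rot": TCP orientation; "wrist_force": force on the tool from outside, world axes, zero at the start; "ft_torque": the same for the moment, N m; "opening": opening from 0.0 (shut) to 1.0 (fully open); "finger_force": force on a finger pad.
Only numpy, scipy, OpenCV 4.12 (cv2) and the standard library are available. Lean on these libraries where they do the work, as an engineer would, in place of code of your own. Each camera call takes 0.05 s, during which the arm holds its last target. There are 200 camera calls.

## Working session

There is one attempt and no reset: what is moved stays moved. The work goes in short steps, Python scripts to look and compute and a shell command to move; the robot and the scene stay as the last step left them, time stands still between calls to the robot, and variables do not carry over. Pictures are saved under pics/ and viewed, at most 14 in all, crops included, and the job is handed in when it is done.

```bash
ls; mkdir -p pics
python3 - <<'E'
from workcell import state, optics
import cv2, numpy as np
s=state(); print(s)
for n in ("top","scene"):
    p=optics.camera_params(n); print(n,p)
    im,d=optics.camera(n); cv2.imwrite(f"pics/{n}0.png",im[...,::-1]); np.savez(f"{n}0.npz",im=im,d=d)
print(optics.camera_params("wrist"))
E
```

```text
pics
{'time': 0.0, 'joint_positions': array([1.10220855e+00, 4.87365142e-02, 9.75822807e-02, 1.62200878e+00,
       1.75339345e-05, 1.44301284e+00]), 'joint_velocities': array([-1.94941907e-04, -3.24007508e-04,  3.95189444e-05, -8.43939571e-04,
        8.95547705e-04, -2.79614154e-04]), 'joint_efforts': array([ 2.60241177e-04, -3.38772655e+01,  3.20021260e+01,  1.99299515e-02,
       -1.13569290e-04, -3.35353121e-06]), 'ee_pos': array([0.17538359, 0.4946141 , 0.40351629]), 'tool_rot': array([ 1.69578573e-01,  9.85515960e-01, -1.12854578e-03, -3.56029546e-04]), 'wrist_force': array([0.08607743, 0.21939937, 0.52631416]), 'ft_torque': array([-0.01676906,  0.03712462,  0.0139537 ]), 'finger_force': 0.0, 'opening': 0.9967473965974437}
top {'mtx': array([[426.22441846,   0.        , 273.98822281],
       [  0.        , 426.22441846, 207.96437559],
       [  0.        ,   0.        ,   1.        ]]), 'eye': array([0.43908253, 0.01663502, 1.08547979]), 'attitude': array([ 0.70775897, -0.70563037,  0.02831322, -0.01901023])}
scene {'mtx': array([[401.70773099,   0.        , 284.02731542],
       [  0.        , 401.70773099, 215.02745106],
       [  0.        ,   0.        ,   1.        ]]), 'eye': array([-0.16520449, -0.37930723,  0.50788968]), 'attitude': array([ 0.75092138, -0.43304801,  0.2581411 , -0.42655558])}
{'mtx': array([[315.38299297,   0.        , 278.95326656],
       [  0.        , 315.38299297, 205.275076  ],
       [  0.        ,   0.        ,   1.        ]]), 'eye': array([0.10789883, 0.51872584, 0.37204351]), 'attitude': array([0.80831995, 0.57117698, 0.08093266, 0.11758242])}
```

View pics/top0.png

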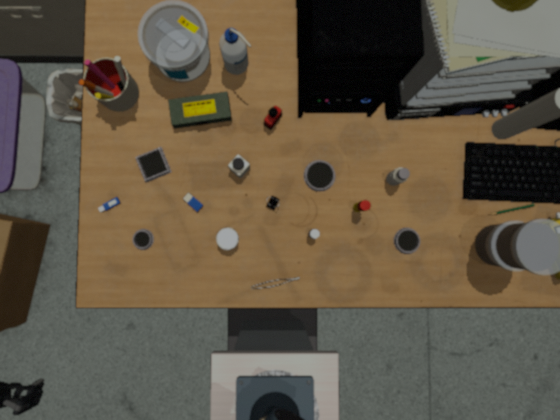

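View pics/scene0.png

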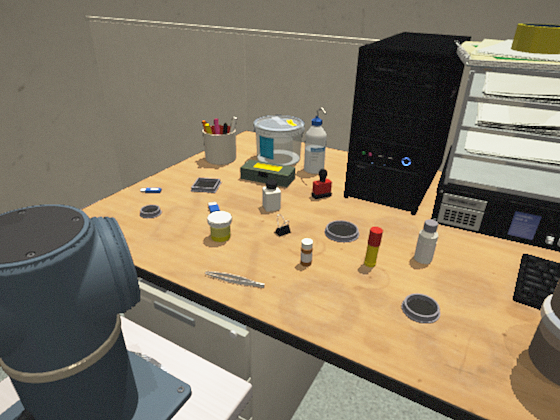

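The top view shows the square cup at (153,165), small cup (143,239), large cup (319,176) and middle cup (407,240). The containers are the jar (227,239), vial (314,234), square bottle (239,166) and bottle (400,175). The glue stick is at (364,206) and the clip at (273,202). The scene view agrees with all of these.

```bash
cat > h.py <<'E'
import numpy as np, cv2
from scipy.spatial.transform import Rotation as R
from workcell import state, optics
def world(d,p):
    v,u=np.indices(d.shape); K=p["mtx"]
    c=np.stack([(u-K[0,2])/K[0,0]*d,(v-K[1,2])/K[1,1]*d,d],-1)
    return c@R.from_quat(p["attitude"]).as_matrix().T+p["eye"]
def ray(u,v,z,p):
    K=p["mtx"]; r=R.from_quat(p["attitude"]).apply([(u-K[0,2])/K[0,0],(v-K[1,2])/K[1,1],1])
    return p["eye"]+r*(z-p["eye"][2])/r[2]
def go(x,y,z,yaw_close=None):
    """shift (cm, tool axes) and z turn to put TCP at x,y,z pointing down, closing line at yaw_close"""
    s=state(); r=R.from_quat(s["tool_rot"]); M=r.as_matrix()
    print("t",s["time"],"pos",s["ee_pos"].round(4),"shift cm",(M.T@(np.array([x,y,z])-s["ee_pos"])*100).round(2))
    yc=np.arctan2(M[1,1],M[0,1]) if yaw_close is None else yaw_close
    yc0=np.arctan2(M[1,1],M[0,1]); k=np.round((yc0-yc)/np.pi); yc+=k*np.pi
    Y=np.array([np.cos(yc),np.sin(yc),0]);Z=np.array([0,0,-1.]);X=np.cross(Y,Z)
    print("closing yaw now",yc0.round(3),"turn",(r.inv()*R.from_matrix(np.c_[X,Y,Z])).as_rotvec().round(3),"j6",s["joint_positions"][5].round(2))
E
python3 - <<'E'
from h import *
p=optics.camera_params("top"); f=np.load("top0.npz"); im,d=f["im"],f["d"]; W=world(d,p); h=W[...,2]
print("desk z",np.median(h[230:290,100:400]))
S=dict(jar=(227,239,.055),vial=(314,234,.056),square=(239,166,.074),bottle=(400,175,.092),glue=(364,206,.087),clip=(273,202,.041))
for n,(u,v,z) in S.items():
    a=slice(v-20,v+20);b=slice(u-20,u+20); w=W[a,b].reshape(-1,3)
    m=(w[:,2]>z-.010); q=w[m]
    m2=((h[a,b]>z-.01)*255).astype(np.uint8); vv,uu=np.nonzero(m2); r=ray(uu.mean()+b.start,vv.mean()+a.start,z,p)
    print(n,m.sum(),q.mean(0).round(4),np.ptp(q,0).round(3),"ray",r[:2].round(4))
C=dict(small=(143,239),middle=(407,240),large=(319,176),square=(153,165))
g=cv2.cvtColor(im,cv2.COLOR_RGB2HSV)
for n,(u,v) in C.items():
    a=slice(v-26,v+26);b=slice(u-26,u+26)
    m=((g[a,b,1]<90)).astype(np.uint8); k,l,st,ce=cv2.connectedComponentsWithStats(m)
    i=l[26,26]; i=i if i else 1+np.argmax(st[1:,4]); cs,_=cv2.findContours((l==i).astype(np.uint8),0,2); c=max(cs,key=cv2.contourArea)
    rc=cv2.minAreaRect(c); cu,cv_=rc[0]
    print(n,rc,ray(cu+b.start,cv_+a.start,.004,p)[:2].round(4), "px mm",1082/426)
    e=[ray(x+b.start,y+a.start,.004,p)[:2] for x,y in cv2.boxPoints(rc)]; print(np.arctan2(*(e[1]-e[0])[::-1]).round(3))
# square bottle body yaw
a=slice(146,186);b=slice(219,259); m=((h[a,b]>.035)).astype(np.uint8); cs,_=cv2.findContours(m,0,2);rc=cv2.minAreaRect(max(cs,key=cv2.contourArea));print(rc)
e=[ray(x,y,.054,p)[:2] for x,y in cv2.boxPoints(rc)]; print("sq yaw",np.arctan2(*(e[1]-e[0])[::-1]))
big=cv2.resize(im[140:270,120:430],None,fx=2.5,fy=2.5,interpolation=cv2.INTER_CUBIC); cv2.imwrite("pics/big.png",big[...,::-1])
E
```

```text
desk z 0.0005388025313127764
jar 397 [0.4357 0.1164 0.0658] [0.053 0.126 1.04 ] ray [0.4355 0.1174]
vial 72 [ 0.4479 -0.0918  0.07  ] [0.019 0.12  1.039] ray [ 0.4486 -0.093 ]
square 122 [0.6079 0.0883 0.1154] [0.19  0.088 1.021] ray [0.6155 0.0926]
bottle 114 [ 0.5834 -0.2859  0.1351] [0.164 0.329 1.003] ray [ 0.5901 -0.2989]
glue 105 [ 0.5104 -0.196   0.1427] [0.087 0.238 1.008] ray [ 0.5139 -0.2084]
clip 24 [0.4907 0.0125 0.4743] [0.1   0.03  1.054] ray [0.5253 0.0111]
small ((25.5, 26.0), (20.0, 21.0), 90.0) [0.4321 0.3338] px mm 2.539906103286385
-1.568
middle ((25.5, 26.0), (26.0, 27.0), 90.0) [ 0.4312 -0.3345] px mm 2.539906103286385
-1.568
large ((26.250003814697266, 25.25), (31.819805145263672, 31.11269760131836), 45.0) [ 0.5959 -0.1132] px mm 2.539906103286385
-0.78
square ((25.84319496154785, 24.97633171081543), (28.229877471923828, 29.100162506103516), 67.61986541748047) [0.623  0.3119] px mm 2.539906103286385
-1.167
((18.972414016723633, 18.531034469604492), (16.9412784576416, 16.60909652709961), 41.6335334777832)
sq yaw -0.6765724103208459
```

View pics/big.png

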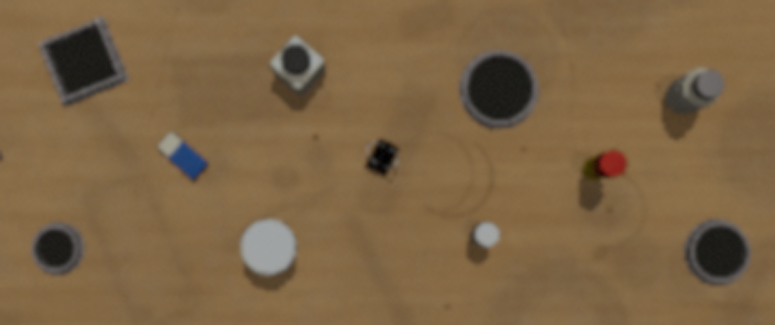

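Crop scale is 2.5x from (120,140). It confirms the outlines: the square bottle stands about 45° turned with its cap at (295,60), and the square cup at (82,62) is turned by about 22°. Zero-depth pixels spoiled the height masks, so I'll refine those and then plan the first move.

Run:
```python
from h import *
p=optics.camera_params("top"); f=np.load("top0.npz"); im,d=f["im"],f["d"]; W=world(d,p); h=W[...,2]
S=dict(jar=(227,239,.055),vial=(315,234,.056),square=(238,164,.074),bottle=(402,173,.092),glue=(365,206,.087),clip=(273,202,.041))
for n,(u,v,z) in S.items():
    a=slice(v-14,v+14);b=slice(u-14,u+14)
    q=W[a,b][(abs(h[a,b]-z)<.009)]; print(n,len(q),q.mean(0).round(4),np.ptp(q,0).round(3))
go(.53,.09,.36,.85)
```

```text
jar 391 [0.4356 0.1174 0.0555] [0.053 0.051 0.013]
vial 69 [ 0.4479 -0.0936  0.056 ] [0.019 0.02  0.007]
square 115 [0.6153 0.0913 0.0742] [0.027 0.026 0.012]
bottle 107 [ 0.5902 -0.2999  0.0917] [0.026 0.025 0.013]
glue 95 [ 0.5149 -0.2091  0.0859] [0.024 0.024 0.012]
clip 12 [0.5289 0.0093 0.0388] [0.022 0.03  0.011]
t 0.1 pos [0.1754 0.4946 0.4036] shift cm [-46.94 -26.27   4.41]
closing yaw now 1.23 turn [-0.002  0.     0.38 ] j6 1.44
```

```bash
python3 -m inch '[-54.9,-23.4,4.4,0,0,0.38,0,-54.9,-23.4,4.4,0,0,0.38,0,-54.9,-23.4,4.4,0,0,0.38,0,-54.9,-23.4,4.4,0,0,0.38,0,-54.9,-23.4,4.4,0,0,0.38,0,-54.9,-23.4,4.4,0,0,0.38,0,-54.9,-23.4,4.4,0,0,0.38,0,-54.9,-23.4,4.4,0,0,0.38,0,-54.9,-23.4,4.4,0,0,0.38,0,-54.9,-23.4,4.4,0,0,0.38,0]' 40
python3 - <<'E'
from h import *
go(.615,.091,.36,.85)
E
```

```text
time: 1.1
ee_pos: [0.5436, 0.1554, 0.3672]
tool_rot: [0.353, 0.936, -0.0, -0.0]
wrist_force: [0.7, 1.2, -0.2]
opening: 1.002
finger_force: 0.0
t 1.1 pos [0.5436 0.1554 0.3672] shift cm [-9.62 -0.12  0.71]
closing yaw now 0.85 turn [-0.    -0.001 -0.   ] j6 0.88
```

```bash
python3 -m inch '[-9.6,-0.1,0.7,0,0,0,0,-9.6,-0.1,0.7,0,0,0,0,-9.6,-0.1,0.7,0,0,0,0,-9.6,-0.1,0.7,0,0,0,0]'
python3 - <<'E'
from h import *
go(.615,.091,.195,.85)
p=optics.camera_params("wrist"); im,d=optics.camera("wrist"); cv2.imwrite("pics/w1.png",im[...,::-1])
W=world(d,p); h=W[...,2]; m=(abs(h-.074)<.006)&(np.hypot(W[...,0]-.615,W[...,1]-.091)<.04)
q=W[m]; print("cap",len(q),q.mean(0),np.ptp(q,0))
m=((abs(h-.054)<.004)&(np.hypot(W[...,0]-.615,W[...,1]-.091)<.045)); q=W[m]; rc=cv2.minAreaRect((q[:,:2]*1000).astype(np.float32)); print("shoulder",len(q),rc)
E
```

```text
time: 1.5
ee_pos: [0.6143, 0.092, 0.3591]
tool_rot: [0.354, 0.935, -0.0, -0.002]
wrist_force: [-0.2, 0.6, -0.1]
opening: 0.999
finger_force: 0.0
t 1.5 pos [0.6143 0.092  0.3591] shift cm [-1.600e-01  1.000e-02  1.641e+01]
closing yaw now 0.848 turn [-0.002 -0.003 -0.002] j6 0.76
cap 880 [0.61488776 0.09018029 0.07313423] [0.02802695 0.02823981 0.00701085]
shoulder 858 ((615.0269775390625, 89.81587219238281), (39.64332580566406, 38.572906494140625), 48.6796875)
```

View pics/w1.png

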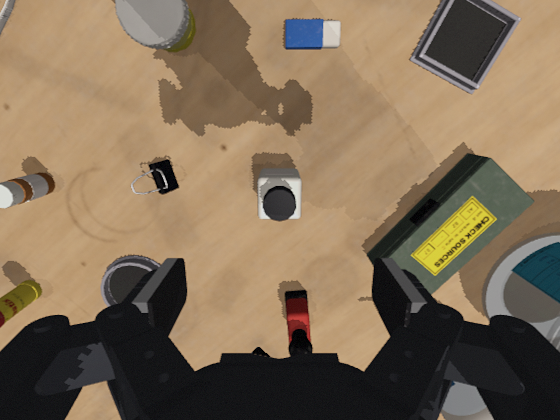

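The wrist view shows the square bottle at (280,195), clear of its neighbours, with the square cup at (467,40). Position and yaw agree with the top view, so I'm descending and gripping.

```bash
python3 -m inch '[-0.2,-0.1,4,0,0,0,0,-0.2,-0.1,8,0,0,0,0,-0.2,-0.1,12,0,0,0,0,-0.2,-0.1,15,0,0,0,0,-0.2,-0.1,16.4,0,0,0,0,-0.2,-0.1,16.4,0,0,0,0,-0.2,-0.1,16.4,0,0,0,255,-0.2,-0.1,16.4,0,0,0,255,-0.2,-0.1,16.4,0,0,0,255,-0.2,-0.1,16.4,0,0,0,255]' 40;  python3 -m inch '[0,0,0,0,0,0,255,0,0,0,0,0,0,255,0,0,0,0,0,0,255,0,0,0,0,0,0,255]'
python3 - <<'E'
from h import *
go(.623,.312,.30,.404)
E
```

```text
time: 2.55
ee_pos: [0.6159, 0.091, 0.1996]
tool_rot: [0.353, 0.936, 0.001, 0.002]
wrist_force: [-0.7, -0.5, 2.7]
opening: 0.461
finger_force: 42.0
time: 2.95
ee_pos: [0.6159, 0.091, 0.1996]
tool_rot: [0.353, 0.936, 0.001, 0.002]
wrist_force: [-0.4, 0.2, 5.7]
opening: 0.465
finger_force: 42.5
t 2.95 pos [0.6159 0.091  0.1996] shift cm [ 14.03  17.1  -10.03]
closing yaw now 0.85 turn [0.004 0.003 0.446] j6 0.76
```

```bash
python3 -m inch '[0,0,-3,0,0,0,255,0,0,-6,0,0,0,255,0,0,-10,0,0,0,255,4,5,-11,0,0,0.12,255,8,9,-11,0,0,0.25,255,11,13,-11,0,0,0.38,255,13,16,-11,0,0,0.446,255,14,17.1,-11,0,0,0.446,255,14,17.1,-11,0,0,0.446,255,14,17.1,-11,0,0,0.446,255]'
python3 - <<'E'
from h import *
p=optics.camera_params("wrist"); im,d=optics.camera("wrist"); cv2.imwrite("pics/w2.png",im[...,::-1])
W=world(d,p); h=W[...,2]; m=(abs(h-.013)<.003)&(np.hypot(W[...,0]-.623,W[...,1]-.312)<.05)
q=W[m]; rc=cv2.minAreaRect((q[:,:2]*1000).astype(np.float32)); print("rim",len(q),rc)
p=optics.camera_params("top"); im,d=optics.camera("top")
go(.623,.312,.30,.404)
E
```

```text
time: 3.95
ee_pos: [0.6223, 0.3121, 0.3062]
tool_rot: [0.55, 0.835, -0.001, -0.0]
wrist_force: [-0.3, -0.7, -1.3]
opening: 0.462
finger_force: 41.7
rim 866 ((621.4317016601562, 316.1959533691406), (66.2049789428711, 54.39329528808594), 22.662633895874023)
t 4.05 pos [0.6226 0.3107 0.3067] shift cm [0.1  0.09 0.67]
closing yaw now 0.403 turn [-0.001  0.001 -0.001] j6 1.53
```

View pics/w2.png

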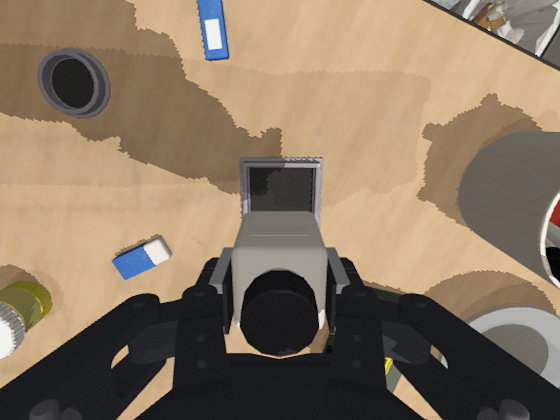

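The bottle hangs square above the square cup, whose visible rim runs from (240,158) to (322,215). Yaw matches and the position agrees within 2 mm, so I'm lowering.

```bash
python3 -m inch '[0.1,0.05,3,0,0,0,255,0.1,0.05,6,0,0,0,255,0.1,0.05,8.5,0,0,0,255,0.1,0.05,9.5,0,0,0,255,0.1,0.05,10.0,0,0,0,255,0.1,0.05,10.2,0,0,0,255,0.1,0.05,10.3,0,0,0,255,0.1,0.05,10.3,0,0,0,255]'
```

```text
time: 4.85
ee_pos: [0.6232, 0.3131, 0.2057]
tool_rot: [0.551, 0.835, 0.001, 0.001]
wrist_force: [0.1, -0.1, -1.6]
opening: 0.457
finger_force: 41.7
```

```bash
python3 -m inch '[0,-0.1,0.2,0,0,0,255,0,-0.1,0.3,0,0,0,255,0,-0.1,0.4,0,0,0,255,0,-0.1,0.4,0,0,0,255]'
```

```text
time: 5.25
ee_pos: [0.6218, 0.3129, 0.2026]
tool_rot: [0.551, 0.835, 0.001, 0.001]
wrist_force: [-2.1, -0.3, 5.6]
opening: 0.463
finger_force: 42.6
```

```bash
python3 -m inch '[0,0,0,0,0,0,80,0,0,0,0,0,0,40,0,0,0,0,0,0,0,0,0,0,0,0,0,0,0,0,0,0,0,0,0,0,0,-3,0,0,0,0,0,0,-7,0,0,0,0,0,0,-11,0,0,0,0,0,0,-15,0,0,0,0,0,0,-15,0,0,0,0]'
python3 - <<'E'
from h import *
p=optics.camera_params("wrist"); im,d=optics.camera("wrist"); cv2.imwrite("pics/w3.png",im[...,::-1])
W=world(d,p); h=W[...,2]; m=(abs(h-.077)<.006)&(np.hypot(W[...,0]-.623,W[...,1]-.312)<.04)
q=W[m]; print("cap",len(q),q.mean(0),np.ptp(q,0))
m=(abs(h-.013)<.004)&(np.hypot(W[...,0]-.62,W[...,1]-.33)<.09)&(np.hypot(W[...,0]-.623,W[...,1]-.312)<.05)
q=W[m]; rc=cv2.minAreaRect((q[:,:2]*1000).astype(np.float32)); print("rim",len(q),rc)
go(.4356,.1174,.33,.8)
E
```

```text
time: 6.25
ee_pos: [0.6228, 0.3131, 0.359]
tool_rot: [0.551, 0.835, 0.006, 0.004]
wrist_force: [-0.2, -0.1, 1.0]
opening: 1.001
finger_force: 0.0
cap 909 [0.62174354 0.31352088 0.07616635] [0.02821948 0.02836568 0.00713643]
rim 915 ((623.4161987304688, 311.0599365234375), (65.94988250732422, 65.31155395507812), 23.004281997680664)
t 6.3 pos [0.6225 0.3129 0.3555] shift cm [-10.63 -24.9    2.31]
closing yaw now 0.404 turn [ 0.009  0.002 -0.396] j6 1.54
```

View pics/w3.png

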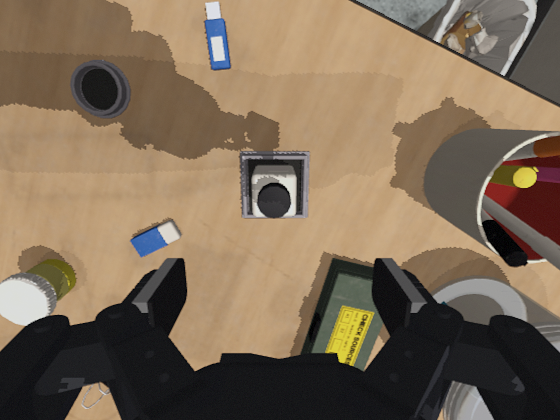

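The square bottle stands in its cup with its cap at (275,200), upright and about 3 mm off centre. Next is the jar.

```bash
python3 -m inch '[-10.6,-24.9,2.3,0,0,0,0,-10.6,-24.9,2.3,0,0,0,0,-10.6,-24.9,2.3,0,0,0,0,-10.6,-24.9,2.3,0,0,0,0,-10.6,-24.9,2.3,0,0,0,0,-10.6,-24.9,2.3,0,0,0,0,-10.6,-24.9,2.3,0,0,0,0,-10.6,-24.9,2.3,0,0,0,0,-10.6,-24.9,2.3,0,0,0,0]'
python3 - <<'E'
from h import *
p=optics.camera_params("wrist"); im,d=optics.camera("wrist")
W=world(d,p); h=W[...,2]; m=(abs(h-.055)<.004)&(np.hypot(W[...,0]-.4356,W[...,1]-.1174)<.05)
q=W[m]; rc=cv2.minEnclosingCircle((q[:,:2]*1000).astype(np.float32)); print("jar",len(q),q.mean(0),np.ptp(q,0),rc)
c=q[:,:2].mean(0); go(*c,.195,.404)
E
```

```text
time: 7.2
ee_pos: [0.435, 0.1177, 0.3267]
tool_rot: [0.551, 0.835, 0.0, 0.0]
wrist_force: [0.1, -0.3, 0.1]
opening: 1.001
finger_force: 0.0
jar 3328 [0.43484772 0.11681315 0.05427418] [0.05422444 0.05444131 0.0058344 ] ((435.5799560546875, 115.63910675048828), 27.381420135498047)
t 7.25 pos [0.4351 0.1179 0.3268] shift cm [-0.09 -0.07 13.18]
closing yaw now 0.405 turn [ 0.    -0.     0.001] j6 1.28
```

```bash
python3 -m inch '[-0.1,-0.1,4,0,0,0,0,-0.1,-0.1,8,0,0,0,0,-0.1,-0.1,11,0,0,0,0,-0.1,-0.1,12.5,0,0,0,0,-0.1,-0.1,13.2,0,0,0,0,-0.1,-0.1,13.2,0,0,0,255,-0.1,-0.1,13.2,0,0,0,255,-0.1,-0.1,13.2,0,0,0,255,-0.1,-0.1,13.2,0,0,0,255,-0.1,-0.1,13.2,0,0,0,255]' 40;  python3 -m inch '[0,0,0,0,0,0,255,0,0,0,0,0,0,255]'
python3 - <<'E'
from h import *
go(.596,-.113,.30,.404)
E
```

```text
time: 8.25
ee_pos: [0.4349, 0.1161, 0.1966]
tool_rot: [0.551, 0.835, 0.001, 0.001]
wrist_force: [0.6, 1.0, 4.3]
opening: 0.591
finger_force: 41.8
time: 8.45
ee_pos: [0.4348, 0.1161, 0.1966]
tool_rot: [0.551, 0.835, 0.001, 0.001]
wrist_force: [0.5, 1.1, 5.4]
opening: 0.59
finger_force: 41.9
t 8.45 pos [0.4348 0.1161 0.1966] shift cm [-27.41   5.85 -10.29]
closing yaw now 0.404 turn [ 0.004  0.001 -0.   ] j6 1.28
```

```bash
python3 -m inch '[0,0,-3,0,0,0,255,0,0,-7,0,0,0,255,-4,1,-10,0,0,0,255,-9,2,-10.3,0,0,0,255,-14,3,-10.3,0,0,0,255,-19,4,-10.3,0,0,0,255,-23.5,5,-10.3,0,0,0,255,-26.5,5.6,-10.3,0,0,0,255,-27.4,5.8,-10.3,0,0,0,255,-27.4,5.8,-10.3,0,0,0,255]';python3 -m inch '[0,0,0,0,0,0,255,0,0,0,0,0,0,255]'
python3 - <<'E'
from h import *
p=optics.camera_params("wrist"); im,d=optics.camera("wrist"); cv2.imwrite("pics/w4.png",im[...,::-1])
W=world(d,p); h=W[...,2]; m=(abs(h-.013)<.003)&(np.hypot(W[...,0]-.596,W[...,1]+.113)<.05)
q=W[m][:,:2]; A=np.c_[2*q,np.ones(len(q))]; s=np.linalg.lstsq(A,(q**2).sum(1),rcond=None)[0]; print("rim fit",len(q),s[:2],np.sqrt(s[2]+s[0]**2+s[1]**2))
go(.596,-.113,.1996,.404)
E
```

```text
time: 9.45
ee_pos: [0.5948, -0.1143, 0.2966]
tool_rot: [0.552, 0.834, -0.0, -0.001]
wrist_force: [-0.3, -0.7, -1.2]
opening: 0.59
finger_force: 42.0
time: 9.65
ee_pos: [0.5941, -0.1118, 0.2978]
tool_rot: [0.55, 0.835, -0.0, -0.001]
wrist_force: [-0.3, 0.0, -1.1]
opening: 0.59
finger_force: 42.0
rim fit 876 [ 0.59649755 -0.11384875] 0.03561484102667175
t 9.7 pos [ 0.5942 -0.1117  0.298 ] shift cm [-0.19  0.12  9.84]
closing yaw now 0.406 turn [-0.    -0.001  0.002] j6 0.87
```

View pics/w4.png

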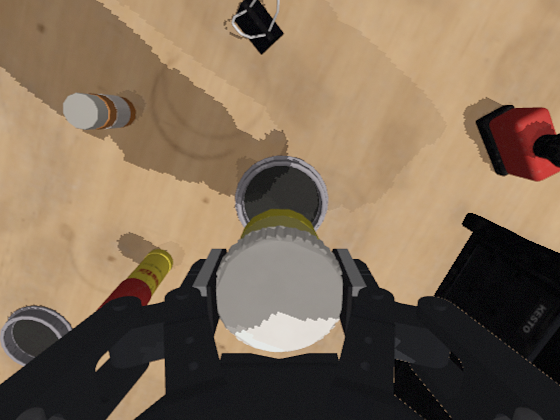

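The jar hangs level above the large cup, with its rim at (282,195), and the fitted radius is right. Lowering.

```bash
python3 -m inch '[-0.3,0.1,3,0,0,0,255,-0.3,0.1,6,0,0,0,255,-0.3,0.1,8,0,0,0,255,-0.3,0.1,9,0,0,0,255,-0.3,0.1,9.4,0,0,0,255,-0.3,0.1,9.6,0,0,0,255,-0.3,0.1,9.8,0,0,0,255,-0.3,0.1,9.9,0,0,0,255,-0.3,0.1,9.9,0,0,0,255]'
```

```text
time: 10.6
ee_pos: [0.5973, -0.1157, 0.1998]
tool_rot: [0.551, 0.835, 0.0, 0.001]
wrist_force: [0.5, -0.5, -2.0]
opening: 0.589
finger_force: 42.0
```

```bash
python3 -m inch '[0.2,0,0.1,0,0,0,255,0.2,0,0.2,0,0,0,255,0.2,0,0.3,0,0,0,255]'
```

```text
time: 10.9
ee_pos: [0.597, -0.115, 0.1996]
tool_rot: [0.551, 0.834, -0.001, 0.003]
wrist_force: [-3.6, -3.0, 13.4]
opening: 0.588
finger_force: 42.9
```

```bash
python3 -m inch '[0,0,-0.1,0,0,0,255,0,0,-0.1,0,0,0,60,0,0,-0.1,0,0,0,0,0,0,-0.1,0,0,0,0,0,0,-0.1,0,0,0,0,0,0,-3,0,0,0,0,0,0,-7,0,0,0,0,0,0,-11,0,0,0,0,0,0,-13,0,0,0,0,0,0,-13,0,0,0,0]'
python3 - <<'E'
from h import *
p=optics.camera_params("wrist"); im,d=optics.camera("wrist")
W=world(d,p); h=W[...,2]; m=(abs(h-.058)<.004)&(np.hypot(W[...,0]-.596,W[...,1]+.113)<.05)
q=W[m]; print("jar",len(q),q.mean(0),np.ptp(q,0))
m=(abs(h-.056)<.004)&(np.hypot(W[...,0]-.448,W[...,1]+.0936)<.025)
q=W[m]; print("vial",len(q),q.mean(0),np.ptp(q,0))
go(.448,-.0936,.33,.404)
E
```

```text
time: 11.9
ee_pos: [0.5974, -0.1139, 0.3308]
tool_rot: [0.551, 0.835, 0.001, 0.004]
wrist_force: [0.0, -1.4, 0.3]
opening: 0.998
finger_force: 0.0
jar 3326 [ 0.59703588 -0.11477324  0.05726988] [0.05379179 0.0540122  0.00563169]
vial 815 [ 0.44844542 -0.09523837  0.05513784] [0.02371638 0.02296689 0.00539727]
t 11.95 pos [ 0.5968 -0.1138  0.3279] shift cm [  7.71 -12.88  -0.27]
closing yaw now 0.404 turn [0.003 0.003 0.   ] j6 0.87
```

```bash
python3 -m inch '[3,-5,0,0,0,0,0,5.5,-9,0,0,0,0,0,7.5,-12.5,0,0,0,0,0,7.6,-12.9,0,0,0,0,0,7.6,-12.9,0,0,0,0,0,7.6,-12.9,0,0,0,0,0]';  python3 -m inch '[0,0,0,0,0,0,0]'
python3 - <<'E'
from h import *
p=optics.camera_params("wrist"); im,d=optics.camera("wrist")
W=world(d,p); h=W[...,2]; m=(abs(h-.056)<.004)&(np.hypot(W[...,0]-.448,W[...,1]+.0936)<.025)
q=W[m]; print("vial",len(q),q.mean(0),np.ptp(q,0)); c=q[:,:2].mean(0)
go(*c,.193,.404)
E
```

```text
time: 12.55
ee_pos: [0.4481, -0.0947, 0.3251]
tool_rot: [0.551, 0.835, 0.0, -0.0]
wrist_force: [0.4, -0.0, 0.6]
opening: 1.005
finger_force: 0.0
time: 12.65
ee_pos: [0.4488, -0.0948, 0.3258]
tool_rot: [0.551, 0.835, 0.0, 0.0]
wrist_force: [-0.9, -0.3, 1.1]
opening: 1.0
finger_force: 0.0
vial 623 [ 0.4473294  -0.09514589  0.05525406] [0.02270592 0.02262645 0.00508159]
t 12.7 pos [ 0.4488 -0.0948  0.3259] shift cm [ 0.03 -0.15 13.29]
closing yaw now 0.404 turn [0. 0. 0.] j6 0.81
```

```bash
python3 -m inch '[0,-0.1,4,0,0,0,0,0,-0.1,8,0,0,0,0,0,-0.1,11,0,0,0,0,0,-0.1,12.5,0,0,0,0,0,-0.1,13.2,0,0,0,0,0,-0.1,13.2,0,0,0,80,0,-0.1,13.2,0,0,0,150,0,-0.1,13.2,0,0,0,200,0,-0.1,13.2,0,0,0,255,0,-0.1,13.2,0,0,0,255]' 30;  python3 -m inch '[0,0,0,0,0,0,255,0,0,0,0,0,0,255,0,0,0,0,0,0,255]'
python3 - <<'E'
from h import *
go(.432,.334,.30,.404)
E
```

```text
time: 13.7
ee_pos: [0.4474, -0.0952, 0.1954]
tool_rot: [0.551, 0.835, 0.0, 0.001]
wrist_force: [-0.1, 0.3, 2.0]
opening: 0.268
finger_force: 29.4
time: 14.0
ee_pos: [0.4474, -0.0952, 0.1953]
tool_rot: [0.551, 0.835, 0.0, 0.001]
wrist_force: [0.0, -0.1, 5.9]
opening: 0.267
finger_force: 29.6
t 14.0 pos [ 0.4474 -0.0952  0.1953] shift cm [ 40.05  15.47 -10.52]
closing yaw now 0.404 turn [ 0.002  0.002 -0.   ] j6 0.81
```

```bash
python3 -m inch '[0,0,-3,0,0,0,255,0,0,-7,0,0,0,255,3,1,-10,0,0,0,255,7,2.7,-10.5,0,0,0,255,11,4.2,-10.5,0,0,0,255,15,5.8,-10.5,0,0,0,255,19,7.3,-10.5,0,0,0,255,23,8.9,-10.5,0,0,0,255,27,10.4,-10.5,0,0,0,255,31,12,-10.5,0,0,0,255]';python3 -m inch '[4,1.5,0,0,0,0,255,7.5,2.9,0,0,0,0,255,9,3.5,0,0,0,0,255,9,3.5,0,0,0,0,255,9,3.5,0,0,0,0,255]'
python3 - <<'E'
from h import *
p=optics.camera_params("wrist"); im,d=optics.camera("wrist"); cv2.imwrite("pics/w5.png",im[...,::-1])
W=world(d,p); h=W[...,2]; m=(abs(h-.013)<.003)&(np.hypot(W[...,0]-.432,W[...,1]-.334)<.04)
q=W[m][:,:2]; A=np.c_[2*q,np.ones(len(q))]; s=np.linalg.lstsq(A,(q**2).sum(1),rcond=None)[0]; print("rim fit",len(q),s[:2],np.sqrt(s[2]+s[0]**2+s[1]**2))
go(s[0],s[1],.1983,.404)
E
```

```text
time: 15.0
ee_pos: [0.4345, 0.239, 0.2984]
tool_rot: [0.551, 0.835, -0.0, -0.0]
wrist_force: [0.6, -0.3, 0.2]
opening: 0.265
finger_force: 29.5
time: 15.5
ee_pos: [0.4318, 0.3332, 0.2984]
tool_rot: [0.551, 0.835, -0.001, 0.0]
wrist_force: [-0.0, 0.6, -0.2]
opening: 0.265
finger_force: 29.5
rim fit 757 [0.43301611 0.33332864] 0.021709502853839047
t 15.55 pos [0.4321 0.3328 0.2985] shift cm [ 0.02  0.12 10.02]
closing yaw now 0.403 turn [-0.001  0.001 -0.001] j6 1.7
```

View pics/w5.png

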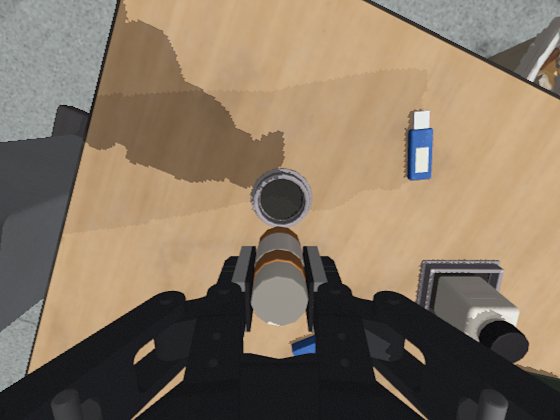

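The vial hangs straight above the small cup, whose rim is at (281,197), and the rim fit is good. Lowering.

```bash
python3 -m inch '[0,0.1,3,0,0,0,255,0,0.1,6,0,0,0,255,0,0.1,8,0,0,0,255,0,0.1,9,0,0,0,255,0,0.1,9.5,0,0,0,255,0,0.1,9.7,0,0,0,255,0,0.1,9.9,0,0,0,255,0,0.1,10,0,0,0,255,0,0.1,10,0,0,0,255]'
```

```text
time: 16.45
ee_pos: [0.4333, 0.3344, 0.1998]
tool_rot: [0.551, 0.835, 0.001, 0.0]
wrist_force: [-0.5, 0.2, -1.4]
opening: 0.266
finger_force: 29.6
```

```bash
python3 -m inch '[0,0,0.1,0,0,0,255,0,0,0.2,0,0,0,255,0,0,0.2,0,0,0,255]'
```

```text
time: 16.75
ee_pos: [0.4332, 0.3345, 0.1984]
tool_rot: [0.551, 0.835, 0.001, 0.0]
wrist_force: [-1.7, -1.2, 4.7]
opening: 0.271
finger_force: 30.0
```

```bash
python3 -m inch '[0,0,0,0,0,0,150,0,0,0,0,0,0,100,0,0,0,0,0,0,50,0,0,0,0,0,0,0,0,0,0,0,0,0,0,0,0,-3,0,0,0,0,0,0,-7,0,0,0,0,0,0,-11,0,0,0,0,0,0,-13,0,0,0,0,0,0,-13,0,0,0,0]'
python3 - <<'E'
from h import *
p=optics.camera_params("wrist"); im,d=optics.camera("wrist")
W=world(d,p); h=W[...,2]; m=(abs(h-.059)<.004)&(np.hypot(W[...,0]-.433,W[...,1]-.333)<.03)
q=W[m]; print("vial",len(q),q.mean(0),np.ptp(q,0))
go(.59,-.30,.36,.404)
E
```

```text
time: 17.75
ee_pos: [0.4341, 0.3349, 0.3317]
tool_rot: [0.551, 0.835, 0.004, 0.002]
wrist_force: [0.4, 0.8, 0.2]
opening: 0.997
finger_force: 0.0
vial 605 [0.43300254 0.33484396 0.05829001] [0.02231869 0.02225355 0.00559865]
t 17.8 pos [0.4336 0.3345 0.329 ] shift cm [-64.49 -10.54  -3.19]
closing yaw now 0.404 turn [ 0.004 -0.001 -0.   ] j6 1.7
```

```bash
python3 -m inch '[-5,-0.8,-3.2,0,0,0,0,-64.4,-10.5,-3.2,0,0,0,0,-64.4,-10.5,-3.2,0,0,0,0,-64.4,-10.5,-3.2,0,0,0,0,-64.4,-10.5,-3.2,0,0,0,0,-64.4,-10.5,-3.2,0,0,0,0,-64.4,-10.5,-3.2,0,0,0,0,-64.4,-10.5,-3.2,0,0,0,0,-64.4,-10.5,-3.2,0,0,0,0,-64.4,-10.5,-3.2,0,0,0,0]'
python3 - <<'E'
from h import *
go(.59,-.30,.36,.404)
E
```

```text
time: 18.8
ee_pos: [0.5507, -0.1456, 0.3548]
tool_rot: [0.551, 0.835, -0.0, -0.002]
wrist_force: [2.0, 0.8, 0.3]
opening: 0.998
finger_force: 0.0
t 18.8 pos [ 0.5507 -0.1456  0.3548] shift cm [-15.74  -2.46  -0.56]
closing yaw now 0.404 turn [-0.003 -0.003 -0.   ] j6 0.79
```

```bash
python3 -m inch '[-15,-2.3,-0.5,0,0,0,0,-15,-2.3,-0.5,0,0,0,0,-15,-2.3,-0.5,0,0,0,0,-15,-2.3,-0.5,0,0,0,0,-15,-2.3,-0.5,0,0,0,0,-15,-2.3,-0.5,0,0,0,0,-15,-2.3,-0.5,0,0,0,0]'
python3 - <<'E'
from h import *
p=optics.camera_params("wrist"); im,d=optics.camera("wrist"); cv2.imwrite("pics/w6.png",im[...,::-1])
W=world(d,p); h=W[...,2]; m=(abs(h-.092)<.004)&(np.hypot(W[...,0]-.59,W[...,1]+.30)<.03)
q=W[m]; print("bottle",len(q),q.mean(0),np.ptp(q,0)); c=q[:,:2].mean(0)
go(*c,.208,.404)
E
```

```text
time: 19.5
ee_pos: [0.5888, -0.289, 0.3625]
tool_rot: [0.55, 0.835, 0.0, -0.0]
wrist_force: [0.4, 0.1, 0.6]
opening: 1.002
finger_force: 0.0
bottle 813 [ 0.58971127 -0.3029713   0.09126762] [0.02647782 0.02632128 0.00517582]
t 19.55 pos [ 0.5889 -0.2889  0.3629] shift cm [-1.33 -0.48 15.49]
closing yaw now 0.406 turn [ 0.    -0.     0.002] j6 0.61
```

View pics/w6.png

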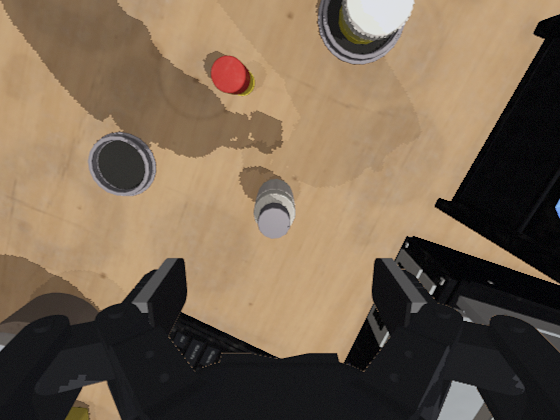

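The bottle cap is at (273,215), the middle cup at (123,163) and the glue stick at (230,75). A shelf stands to the right at about (400,260), so I'll check its clearance before descending.

Run:
```python
from h import *
p=optics.camera_params("top"); d=np.load("top0.npz")["d"]; W=world(d,p)
m=(d>0)&(W[...,2]>.02)&(np.hypot(W[...,0]-.59,W[...,1]+.303)>.035)
q=W[m]; r=q[:,:2]-[.59,-.303]; i=np.argsort(np.hypot(*r.T)); 
q=q[i];r=r[i]; far=np.hypot(q[:,0]-.515,q[:,1]+.209)>.03
print(q[far][:6].round(3), np.hypot(*r[far][:6].T).round(3))
```

```text
[[ 0.72  -0.287  0.375]
 [ 0.72  -0.291  0.374]
 [ 0.72  -0.287  0.388]
 [ 0.72  -0.29   0.374]
 [ 0.721 -0.286  0.373]
 [ 0.721 -0.288  0.377]] [0.131 0.131 0.131 0.131 0.132 0.132]
```

```bash
python3 -m inch '[-1.3,-0.5,0,0,0,0,0,-1.3,-0.5,3,0,0,0,0,-1.3,-0.5,7,0,0,0,0,-1.3,-0.5,11,0,0,0,0,-1.3,-0.5,14,0,0,0,0,-1.3,-0.5,15.4,0,0,0,0,-1.3,-0.5,15.4,0,0,0,0,-1.3,-0.5,15.4,0,0,0,100,-1.3,-0.5,15.4,0,0,0,180,-1.3,-0.5,15.4,0,0,0,255]' 40;  python3 -m inch '[0,0,0,0,0,0,255,0,0,0,0,0,0,255,0,0,0,0,0,0,255,0,0,0,0,0,0,255]'
python3 - <<'E'
from h import *
go(.431,-.3345,.32,.404)
E
```

```text
time: 20.55
ee_pos: [0.5904, -0.3052, 0.2115]
tool_rot: [0.551, 0.835, -0.0, 0.002]
wrist_force: [-0.8, 0.4, -0.4]
opening: 0.514
finger_force: 0.0
time: 20.95
ee_pos: [0.5903, -0.3051, 0.2113]
tool_rot: [0.551, 0.835, 0.0, 0.002]
wrist_force: [0.2, -1.0, 5.9]
opening: 0.429
finger_force: 40.5
t 20.95 pos [ 0.5903 -0.3051  0.2113] shift cm [  3.52 -15.78 -10.93]
closing yaw now 0.404 turn [0.003 0.004 0.   ] j6 0.59
```

```bash
python3 -m inch '[0,0,-3,0,0,0,255,0,0,-7,0,0,0,255,0,0,-11,0,0,0,255,1,-4,-11,0,0,0,255,2,-8,-11,0,0,0,255,2.8,-12,-11,0,0,0,255,3.3,-15,-11,0,0,0,255,3.4,-15.8,-11,0,0,0,255,3.4,-15.8,-11,0,0,0,255,3.4,-15.8,-11,0,0,0,255]';python3 -m inch '[0,0,0,0,0,0,255]'
python3 - <<'E'
from h import *
p=optics.camera_params("wrist"); im,d=optics.camera("wrist"); cv2.imwrite("pics/w7.png",im[...,::-1])
W=world(d,p); h=W[...,2]; m=(abs(h-.013)<.003)&(np.hypot(W[...,0]-.431,W[...,1]+.3345)<.045)
q=W[m][:,:2]; A=np.c_[2*q,np.ones(len(q))]; s=np.linalg.lstsq(A,(q**2).sum(1),rcond=None)[0]; print("rim fit",len(q),s[:2],np.sqrt(s[2]+s[0]**2+s[1]**2))
go(s[0],s[1],.2143,.404)
E
```

```text
time: 21.95
ee_pos: [0.4314, -0.3354, 0.3185]
tool_rot: [0.551, 0.835, 0.0, 0.0]
wrist_force: [-0.1, -0.7, -2.1]
opening: 0.433
finger_force: 40.5
time: 22.05
ee_pos: [0.4318, -0.3352, 0.3184]
tool_rot: [0.55, 0.835, 0.0, 0.0]
wrist_force: [0.0, -0.1, 0.3]
opening: 0.434
finger_force: 40.5
rim fit 643 [ 0.43028    -0.33591255] 0.02869189016126964
t 22.1 pos [ 0.4318 -0.3351  0.3184] shift cm [-1.000e-02 -1.800e-01  1.041e+01]
closing yaw now 0.405 turn [ 0.    -0.     0.001] j6 0.38
```

View pics/w7.png

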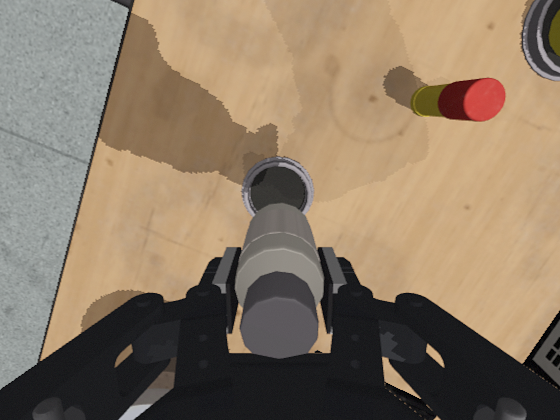

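The bottle hangs upright over the middle cup, whose rim is at (278,190). I'm allowing for its 2 mm offset in the grip and lowering.

```bash
python3 -m inch '[-0.2,-0.2,3,0,0,0,255,-0.2,-0.2,6,0,0,0,255,-0.2,-0.2,8.5,0,0,0,255,-0.2,-0.2,9.5,0,0,0,255,-0.2,-0.2,10,0,0,0,255,-0.2,-0.2,10.2,0,0,0,255,-0.2,-0.2,10.3,0,0,0,255,-0.2,-0.2,10.4,0,0,0,255,-0.2,-0.2,10.4,0,0,0,255]'
```

```text
time: 23.0
ee_pos: [0.4301, -0.3384, 0.2156]
tool_rot: [0.551, 0.835, -0.0, 0.001]
wrist_force: [-0.1, 0.7, -1.7]
opening: 0.43
finger_force: 40.5
```

```bash
python3 -m inch '[0,0,0.1,0,0,0,255,0,0,0.2,0,0,0,255,0,0,0.2,0,0,0,255]'
```

```text
time: 23.3
ee_pos: [0.43, -0.3383, 0.2142]
tool_rot: [0.551, 0.835, -0.0, 0.001]
wrist_force: [-1.2, 2.0, 6.1]
opening: 0.429
finger_force: 41.2
```

```bash
python3 -m inch '[0,0,0,0,0,0,100,0,0,0,0,0,0,60,0,0,0,0,0,0,0,0,0,0,0,0,0,0,0,0,0,0,0,0,0,0,0,-3,0,0,0,0,0,0,-7,0,0,0,0,0,0,-11,0,0,0,0,0,0,-15,0,0,0,0,0,0,-15,0,0,0,0]'; python3 -m inch '[0,0,0,0,0,0,0,0,0,0,0,0,0,0,0,0,0,0,0,0,0]'
python3 - <<'E'
from h import *
p=optics.camera_params("wrist"); im,d=optics.camera("wrist")
W=world(d,p); h=W[...,2]; m=(abs(h-.095)<.004)&(np.hypot(W[...,0]-.43,W[...,1]+.336)<.03)
q=W[m]; print("bottle",len(q),q.mean(0),np.ptp(q,0))
p=optics.camera_params("top"); im,d=optics.camera("top"); W=world(d,p);h=W[...,2]
cv2.imwrite("pics/top9.png",cv2.resize(im[140:270,120:430],None,fx=2.5,fy=2.5,interpolation=cv2.INTER_CUBIC)[...,::-1])
S=dict(jar=(.5965,-.1138,.058),vial=(.433,.3333,.059),square=(.6234,.3111,.077),glue=(.5149,-.2091,.087),clip=(.5289,.0093,.041))
for n,(x,y,z) in S.items():
    q=W[(abs(h-z)<.009)&(np.hypot(W[...,0]-x,W[...,1]-y)<.035)]
    print(n,len(q),q.mean(0).round(4) if len(q) else "",np.round((x,y),4))
E
```

```text
time: 24.3
ee_pos: [0.4309, -0.3391, 0.3702]
tool_rot: [0.551, 0.835, -0.001, 0.006]
wrist_force: [0.9, -0.9, 1.0]
opening: 0.999
finger_force: 0.0
time: 24.6
ee_pos: [0.4294, -0.3377, 0.3603]
tool_rot: [0.551, 0.835, 0.0, -0.002]
wrist_force: [-1.2, -0.3, 0.5]
opening: 1.005
finger_force: 0.0
bottle 884 [ 0.42903034 -0.33617652  0.0942323 ] [0.02672554 0.02616444 0.00539548]
jar 382 [ 0.5975 -0.1129  0.0582] [ 0.5965 -0.1138]
vial 82 [0.4333 0.335  0.059 ] [0.433  0.3333]
square 123 [0.6213 0.3136 0.0771] [0.6234 0.3111]
glue 97 [ 0.5159 -0.2103  0.0857] [ 0.5149 -0.2091]
clip 12 [0.5298 0.011  0.038 ] [0.5289 0.0093]
```

View pics/top9.png

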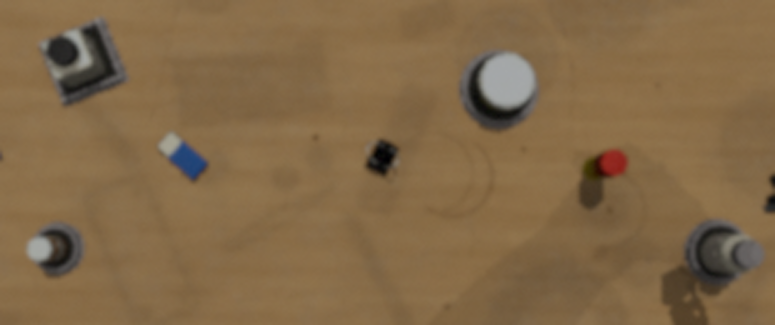

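The top view shows all four containers standing in their cups: square (82,60), vial (45,248), jar (500,85) and bottle (725,252). The offsets are 4 mm or less and the heights are right. The clip (382,157) and glue stick (612,163) haven't moved. Handing in.

```bash
python3 -c "
from workcell import ticket
print(ticket.close_job())"
```

```text
the job is handed in; nothing more can be done
None
```

I put all four containers upright on the floors of their cups, each within about 4 mm of centre. The glue stick and binder clip stayed where they were, and I handed the job in at about 25 s; no verdict came back.

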